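Put the polished brasses on their fitted tray inserts

ROBOT

A 7-joint arm with a two-finger parallel gripper is mounted at the origin on the work surface. World frame = base frame: x ahead of the robot, y to its left, z up, the work surface at z = 0. Lengths are in m, angles in rad, forces in N, time in s.
With the tool pointing down it reaches from about 0.425 to 0.95 m from the base axis. Payload 4.7 kg.
Tool frame: the origin (TCP) lies on the centre line of the jaws, within the pads' length; the fingertips stand robot.nose_length ahead of it and the grasp point (between the pads) lies 8 mm behind it (robot.nose_length is the distance from the TCP to the fingertips, in m); z points along the fingers, x is the direction in which the jaws open and shut, and the axes are right-handed (so a half turn about z gives the same grasp; the last joint's range is limited). The gripper opens to 85 mm and grips with 20 to 120 N. Pads are 22 mm wide; open, the fingers measure 114 mm over their backs; the gripper's body (76 mm by 85 mm) begins 54 mm behind the grasp point. The pads swing forward as they close: fully open they stand 13 mm farther back than shut.
Start: joints at [1.084, 0.469, -0.049, 1.532, 0.024, 1.141, -0.082], TCP at [0.298, -0.605, 0.242] pointing down, gripper open.
Joint ranges: [-2.59, 2.59], [-0.33, 1.99], [-1.39, 1.29], [0.1, 2.45], [-1.04, 4.18], [0.21, 1.99], [-2.66, 2.66]. Speed limits (rad/s): [2.57, 2.57, 3.14, 3.14, 3.14, 3.14, 3.14].

INTERFACE

Orientations are given as [roll, pitch, yaw] about the fixed x, y, z axes, in that order (R = Rz(yaw) Ry(pitch) Rx(roll)).
In Python, from plant import robot gives the robot as it stands. Calls block until the motion is done:
- robot.goto(position, orientation): joint-space move of the TCP to a pose.
- robot.move_straight(position, vel=0.15, attitude=None, contact_N=None): straight line of the TCP; attitude=None keeps the orientation; vel is the mean speed in m/s. With contact_N (N) it stops when the force on the tool has changed by that much, and returns True; else False.
- robot.move_joints(angles): joint-space move.
- robot.grip(opening, strength=None): opening from 0.0 (shut) to 1.0 (fully open); strength is the grip in N (None keeps the last); returns when the fingers have stopped.
- robot.sleep(seconds).
- robot.inverse_kinematics(position, orientation): joint angles nearest the present ones, or None.
- robot.sense(): the state.
- robot.grab_frame(name): name is "side" or "top" or "wrist"; returns a dict with "image" (480x640x3 uint8, red, green, blue), "range_z" (480x640 float32, m along the optical axis (not along the pixel's ray), 0 where there is no reading), "fx", "fy", "cx", "cy" (pixels), "dist_coeffs" ([k1, k2, p1, p2, k3] as OpenCV has them; the pictures are not rectified), "R" (3x3) and "t" (3): a world point X has camera coordinates R X + t. Camera axes: x right, y down, z forward; pixel columns grow to the right and rows downward; lengths in m; the calibration is good to about 2 mm. A picture is of the moment at which its call begins.
A pose or a line that the arm cannot do raises robot.IKError and nothing moves.
- robot.close_job(): hands the job in, once; it reports no verdict.
The state is a dict: "t": time; "joint_pos": joint angles; "joint_velocities": joint speeds; "effort": joint torques, N m; "tcp_pos": TCP position; "tcp_rot": TCP orientation; "wrist_force": force on the tool from outside, world axes, zero at the start; "torque": the same for the moment, N m; "opening": opening from 0.0 (shut) to 1.0 (fully open).
Only numpy, scipy, OpenCV 4.12 (cv2) and the standard library are available. Lean on these libraries where they do the work, as an engineer would, in place of code of your own. Each camera call takes 0.05 s, during which the arm holds its last target.

TASK

Lift the four polished pieces off the turntable one at a time - the compass bowl, the turnbuckle, the large oarlock and the small oarlock - and set each down gently, without dropping it, on the tray insert made for it: the compass upright in the raised wooden ring, the other three lying flat and squarely on the pale outlines of their own shape and size, the oarlocks with pin and horns the way the outline points. Leave the verdigris-spotted door knob standing where it is on the turntable: it still has to be polished.

Things in the scene. Friction and masses are not known exactly. Their poses are not given: they have to be found in the camera images.
- large_oarlock: Larger of two brass oarlocks, lying flat on the turntable: 136 x 84 mm, 14 mm thick, 0.42 kg. Grip its flat-sided boss (24 mm along x, 20 mm wide in y). From it a round pin runs 36 mm to -x and a U-shaped bow opens to +x (gap between horns 56 mm, tips 88 mm from the origin). Origin: underside of the boss, centre; x from pin to horns, z up. Weight centre about 25 mm towards the horns.
- small_oarlock: Smaller of two brass oarlocks, same shape, lying flat on the turntable: 99 x 63 mm, 11 mm thick, 0.20 kg. Grip its flat-sided boss (20 mm along x, 15 mm wide in y). From it a round pin runs 24 mm to -x and a U-shaped bow opens to +x (gap between horns 41 mm, tips 66 mm from the origin). Origin: underside of the boss, centre; x from pin to horns, z up.
- turnbuckle: Bronze open-body turnbuckle lying flat on the turntable: 161 mm long, 26 mm wide, 16 mm thick, 0.28 kg; two parallel side bars, an eye at each end, the same both ways round. Grip across the middle of the side bars, along y (26 mm). Origin: underside, middle; x along its length, z up.
- compass: Round brass compass bowl, glazed white card on top, standing on the turntable: 62 mm diameter (straight wall from 24 to 44 mm up), 44 mm high, narrowing to a flat foot of 38 mm diameter, 0.40 kg. Two gimbal pins stick out 5 mm at +x and -x, 36 mm up: grip along y. Any heading will do. Origin: centre of the foot, z up.
- door_knob: Cabin door knob of brass with green verdigris spots, loose, standing on its 50 mm round rose in the middle of the turntable; knob 46 mm in diameter, 60 mm high in all. It stays where it is. Origin: centre of the underside of the rose.
- turntable: Round walnut turntable, 380 mm in diameter, top 45 mm above the counter; it turns stiffly about its upright axis if pushed (friction 0.5 N m), the base is fixed. The four pieces lie round the knob, about 120 mm from the axis. Origin: on the axis, at counter height.
- large_oarlock_insert: Fixed. Green baize insert, 171 x 111 x 10 mm, one of four in the bays of a low walnut tray (rims 2 mm lower). Origin: centre of its underside; the surface is 10 mm above; x along its 171 mm length. Bears the pale flush outline of the large oarlock, pin to -x, horns to +x, 140 mm long; the outline's boss (where the oarlock's origin belongs) is 20 mm from the insert's centre towards -x.
- small_oarlock_insert: Fixed. Green baize insert, 171 x 111 x 10 mm, one of four in the bays of a low walnut tray (rims 2 mm lower). Origin: centre of its underside; the surface is 10 mm above; x along its 171 mm length. Bears the pale flush outline of the small oarlock, pin to -x, horns to +x, 103 mm long; the outline's boss (where the oarlock's origin belongs) is 16 mm from the insert's centre towards -x.
- turnbuckle_insert: Fixed. Green baize insert, 171 x 111 x 10 mm, one of four in the bays of a low walnut tray (rims 2 mm lower). Origin: centre of its underside; the surface is 10 mm above; x along its 171 mm length. Bears the pale flush outline of the turnbuckle, 166 mm long, centred on the insert and running along x.
- compass_insert: Fixed. Green baize insert, 171 x 111 x 10 mm, one of four in the bays of a low walnut tray (rims 2 mm lower). Origin: centre of its underside; the surface is 10 mm above; x along its 171 mm length. Bears a raised walnut ring, 66 mm inside and 76 mm outside diameter, 5 mm high, centred; the compass foot stands on the pale felt inside it.

How it is judged:
By the outcome, as a careful person would: the job done as asked, in the order asked, and still so for the second after the job is handed in, with the robot touching nothing.
It also fails if it takes over 115 s, if anything falls off the work surface, if the arm or the gripper's body presses on something with over 40 N, if the wrist force passes 120 N, or if a joint passes its speed limit or range.

## Working session

There is one attempt and no reset: what is moved stays moved. The work goes in short steps, each a Python script; the robot and the scene stay as the last script left them, time stands still between calls to the robot, and variables do not carry over. Pictures are saved under pics/ and viewed, and the job is handed in when it is done.

```bash
ls; mkdir -p pics
python3 - <<'E'
from plant import robot
import cv2,numpy as np
s=robot.sense();print(s['t'],s['tcp_pos'],s['tcp_rot'],s['opening'],robot.nose_length)
for n in("side","top","wrist"):
    f=robot.grab_frame(n);cv2.imwrite(f'pics/{n}0.png',f['image'][...,::-1])
    np.savez(f'pics/{n}0.npz',**{k:np.array(v) for k,v in f.items()})
    R=np.array(f['R']);print(n,-R.T@np.array(f['t']),R[2],f['fx'],f['dist_coeffs'])
E
```

```text
pics
0.0 [ 0.29813028 -0.60497299  0.24126469] [ 3.14153254e+00  1.91694072e-03 -1.11289521e+00] 0.9988524537463399 0.011
side [0.38806368 0.77773587 0.7979901 ] [ 0.13266317 -0.71022385 -0.69136283] 554.125432035106 [-0.15276574  0.          0.          0.          0.        ]
top [ 0.39808985 -0.01870482  0.9052081 ] [ 0.15170111  0.01452828 -0.98831964] 471.7947747694425 [-0.05601853  0.          0.          0.          0.        ]
wrist [ 0.37022894 -0.56974262  0.37188156] [-0.28524206 -0.13811539 -0.94845195] 333.1134300265876 [-0.06174091  0.          0.          0.          0.        ]
```

View pics/top0.png

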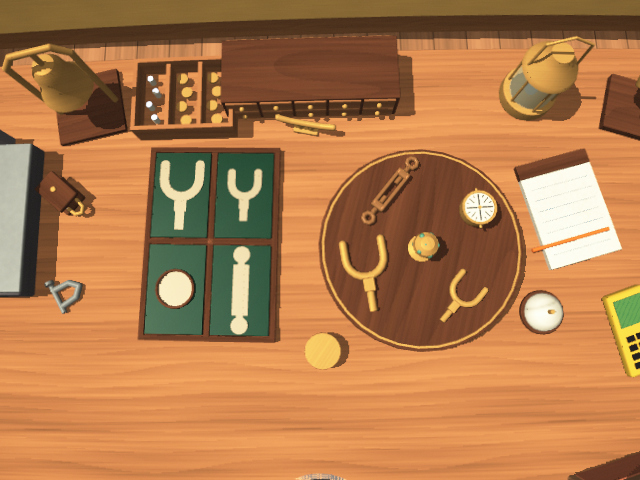

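View pics/side0.png

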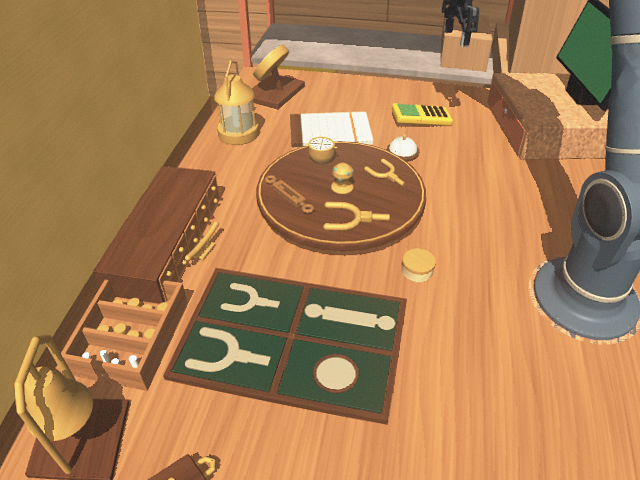

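View pics/wrist0.png

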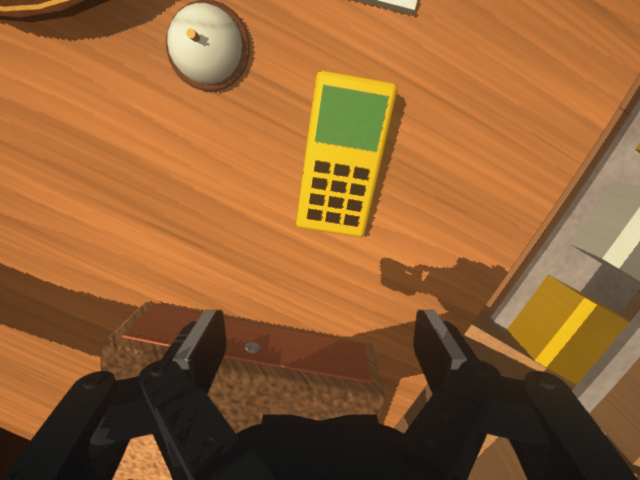

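Top view shows the tray at left (outlines: large oarlock ~(182,195), small ~(244,195), ring ~(175,289), turnbuckle ~(240,290)). The turntable is at ~(422,248), with the turnbuckle (390,190), compass (479,208), large oarlock (367,270), small oarlock (463,297) and knob (424,247). The brass lid at (323,351) and the bell are distractors.

```bash
cat > vis.py <<'E'
import cv2,numpy as np
def rays(f,uv):
    K=np.array([[f['fx'],0,f['cx']],[0,f['fy'],f['cy']],[0,0,1]],float)
    n=cv2.undistortPoints(np.asarray(uv,float).reshape(-1,1,2),K,np.array(f['dist_coeffs'],float)).reshape(-1,2)
    R=np.array(f['R']);t=np.array(f['t']).ravel()
    return -R.T@t, np.c_[n,np.ones(len(n))]@R
def onplane(f,uv,z):
    c,d=rays(f,uv); return (c+d*((z-c[2])/d[:,2])[:,None])[:,:2]
def depthpts(f,uv):
    c,d=rays(f,uv); uv=np.asarray(uv).astype(int)
    return c+d*np.asarray(f['range_z'])[uv[:,1],uv[:,0]][:,None]
def load(n): 
    d=np.load(n); return {k:d[k] for k in d.files}
def comps(m,amin=60):
    n,l,s,c=cv2.connectedComponentsWithStats(m.astype(np.uint8),connectivity=8)
    return [(l==i,s[i],c[i]) for i in range(1,n) if s[i][4]>amin]
def px(m):
    v,u=np.nonzero(m); return np.c_[u,v]
def axis(P):
    """principal axis from min area rect free of mass: PCA; x from pin to horns by sign of skew of widths"""
    c=P.mean(0); w,V=np.linalg.eigh(np.cov((P-c).T)); return c,V,w
E
cat > m1.py <<'E'
from vis import *
for cam in('top','side'):
    f=load(f'pics/{cam}0.npz');im=f['image'];hsv=cv2.cvtColor(im,cv2.COLOR_RGB2HSV)
    H,S,V=[hsv[...,i].astype(int) for i in range(3)]
    vv,uu=np.mgrid[0:480,0:640]; uv=np.c_[uu.ravel(),vv.ravel()]
    W=depthpts(f,uv).reshape(480,640,3)
    # table plane check, turntable top
    print(cam)
    tt=np.array([0,0])
    hgt=W[...,2]
    g=(H>60)&(H<90)&(S>120)&(V<110)
    tray=[c for c in comps(g,1500)]
    for m,s,c in tray: print('green',s,c.round(),np.median(W[m],axis=0).round(4))
    disk=(abs(hgt-.045)<.006)
    for m,s,c in comps(disk,3000): print('z45',s,c.round(),W[m].mean(0).round(4),np.median(W[m][:,2]))
    br=(H>14)&(H<32)&(V>110)&(S>60)|(S<70)&(V>170)
    out=im.copy(); out[~br]//=3; cv2.imwrite(f'pics/mask_{cam}.png',out[...,::-1])
    for m,s,c in comps(br,80): print('br',s,c.round(),np.median(W[m],axis=0).round(4),W[m][:,2].max().round(3))
E
python3 m1.py
```

```text
top
z45 [  318   149   205   203 27923] [420. 252.] [ 0.5152 -0.1961  0.0453] 0.045326207590932865
br [    0     0   640    33 12964] [272.  10.] [ 1.4915  0.2413 -0.6066] 0.905
br [ 499   36   96   81 4002] [540.  77.] [ 0.8205 -0.4171  0.1255] 0.905
br [   2   43   81   70 1733] [46. 77.] [0.8224 0.4594 0.1708] 0.905
br [177  73  11  12 100] [182.  78.] [0.8845 0.2618 0.0244] 0.905
br [207  72  12  11 101] [213.  77.] [0.8857 0.1989 0.0242] 0.905
br [181  87  12  12 103] [186.  92.] [0.8548 0.2517 0.0243] 0.028
br [212  86   9  12  90] [216.  91.] [0.8535 0.1909 0.0246] 0.076
br [206  99  12  12 101] [212. 105.] [0.825  0.1989 0.0237] 0.028
br [176 101  12  11 100] [181. 106.] [0.8244 0.2612 0.0245] 0.029
br [211 113  12  11  97] [216. 118.] [0.7957 0.1898 0.024 ] 0.057
br [180 114  12  11 103] [185. 119.] [0.7962 0.2514 0.0242] 0.058
br [275 114  61  22 533] [305. 125.] [0.774  0.0134 0.0312] 0.041
br [   0  143   30  149 3512] [ 12. 212.] [0.6121 0.5723 0.0607] 0.905
br [ 322  152  199  197 1627] [418. 251.] [ 0.5119 -0.183   0.0451] 0.905
br [ 159  160   46   70 1163] [180. 190.
[... 2613 characters left out ...]
] [0.8555 0.2513 0.026 ] 0.798
br [ 185  327   86   45 1343] [226. 353.] [0.6534 0.261  0.0174] 0.798
br [144 328  11  11  90] [149. 333.] [0.7985 0.2498 0.0252] 0.029
br [434 343   8 137 489] [438. 413.] [0.2869 0.307  0.0012] 0.798
br [129 355   9  13  87] [133. 361.] [0.8001 0.3139 0.027 ] 0.059
br [ 316  357   40   33 1018] [335. 373.] [0.4608 0.2647 0.0172] 0.798
br [414 383   5  36  82] [417. 402.] [0.3221 0.2898 0.0016] 0.004
br [122 384  35  78 145] [139. 423.] [0.7564 0.408  0.0018] 0.005
br [126 390  17  40 116] [134. 405.] [0.7761 0.3764 0.0019] 0.006
br [450 427   4  53 100] [451. 454.] [0.2623 0.3729 0.001 ] 0.004
br [195 456  21  21 209] [207. 465.] [0.6169 0.4611 0.0234] 0.029
```

View pics/mask_top.png

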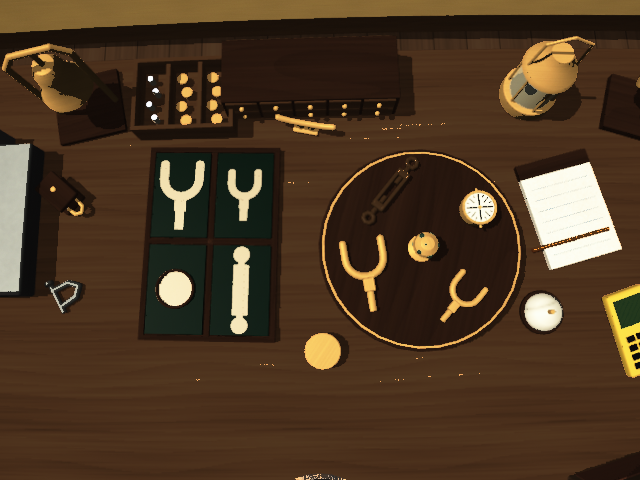

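```bash
cat > m2.py <<'E'
from vis import *
import sys
def pieces(cam,f,dbg=None):
    im=f['image'];hsv=cv2.cvtColor(im,cv2.COLOR_RGB2HSV)
    H,S,V=[hsv[...,i].astype(int) for i in range(3)]
    vv,uu=np.mgrid[0:480,0:640]; uv=np.c_[uu.ravel(),vv.ravel()]
    P=onplane(f,uv,.045).reshape(480,640,2)
    rng=np.hypot(P[...,0]-.5175,P[...,1]+.19)
    disc=rng<.178
    bright=(V>105)&(S>60)&(H>10)&(H<32)
    return im,hsv,uv,P,rng,disc,(bright|((S<70)&(V>170)))&disc
def oar(Q,tip,pin):
    c,V,w=axis(Q)
    best=None
    for i in (0,1):
        for s in(1,-1):
            x=V[:,i]*s; y=np.array([-x[1],x[0]]); a=(Q-c)@x;b=(Q-c)@y
            # pin end: narrow in the first 20%, wide at the other
            L=a.max()-a.min()
            k=a<a.min()+.2*L; n=a>a.max()-.2*L
            score=np.ptp(b[n])-np.ptp(b[k]) - 50*abs(abs(b.max()+b.min()))
            if best is None or score>best[0]: best=(score,x,y,a,b)
    _,x,y,a,b=best
    lo,hi=a.min(),a.max()
    ym=(b.max()+b.min())/2
    k=(a<lo+.25*(hi-lo)); yp=(b[k].max()+b[k].min())/2
    mid=(lo+pin+hi-tip)/2
    o=c+x*mid+y*ym
    yaw=np.degrees(np.arctan2(x[1],x[0]))
    print('  L %.1f W %.1f yaw %.2f ybow %.1f ypin %.1f'%(1e3*(hi-lo),1e3*np.ptp(b),yaw,ym*1e3,yp*1e3),'origin',o.round(4))
    return o,yaw
if __name__=='__main__':
  for cam in('top','side'):
    f=load(f'pics/{cam}0.npz'); im,hsv,uv,P,rng,disc,br=pieces(cam,f)
    print(cam)
    for m,s,c in comps(br,150):
        z=.045
        p=onplane(f,px(m),.058); cc=p.mean(0)
        rr=np.hypot(*(cc-[.5175,-.19]));print('comp',s,c.round(),cc.round(4),'r',rr.round(3))
        if rr<.05: continue
        cy=cc[1]
        if cc[0]<.52:
            if cc[1]>-.18: oar(onplane(f,px(m),.059),.088,.048)
            else: oar(onplane(f,px(m),.056),.066,.033)
    for nm,u0 in (('L',(.6511,.2616)),('S',(.6456,.136)),('T',(.4537,.1415)),('C',(.4594,.266))):
        H,S,V=[hsv[...,i].astype(int) for i in range(3)]
        pale=(S<110)&(V>150)
        for m,s,c in comps(pale,200):
            p=onplane(f,px(m),.016)
            if np.hypot(*(p.mean(0)-u0))<.03:
                print(nm,s)
                if nm=='L': oar(p,.090,.050)
                elif nm=='S': oar(p,.068,.035)
                else:
                    c,V2,w=axis(p); r=cv2.minAreaRect((p*1e3).astype(np.float32)); print('  ',c.round(4),np.degrees(np.arctan2(V2[1,1],V2[0,1])).round(2),r)
E
python3 m2.py
python3 - <<'E'
import cv2
a=cv2.imread('pics/top0.png')[145:355,315:530]
cv2.imwrite('pics/topz.png',cv2.resize(a,None,fx=2.8,fy=2.8,interpolation=cv2.INTER_CUBIC))
E
```

```text
top
comp [354 158  66  72 965] [387. 192.] [ 0.6264 -0.1387] r 0.12
comp [ 321  179  163  170 1390] [372. 300.] [ 0.43   -0.1022] r 0.124
  L 179.2 W 349.4 yaw -49.87 ybow 10.7 ypin 9.4 origin [ 0.4477 -0.1065]
comp [ 457  187   41   42 1088] [477. 207.] [ 0.5932 -0.3032] r 0.136
comp [406 215  33  52 762] [422. 245.] [ 0.5253 -0.1975] r 0.011
comp [ 338  232   49   88 1309] [366. 269.] [ 0.4844 -0.0937] r 0.102
  L 155.6 W 85.8 yaw 3.15 ybow 3.8 ypin -2.6 origin [ 0.4515 -0.0917]
comp [436 266  55  60 774] [460. 297.] [ 0.4302 -0.2601] r 0.112
  L 110.1 W 70.7 yaw -42.20 ybow -1.6 ypin -0.1 origin [ 0.4102 -0.2447]
L [ 160  160   45   70 1157]
  L 139.6 W 88.4 yaw -1.70 ybow -0.4 ypin 0.2 origin [0.6238 0.2603]
S [227 169  35  52 745]
  L 102.6 W 67.2 yaw -1.95 ybow 0.3 ypin -0.7 origin [0.6233 0.1358]
T [ 230  246   20   89 1351]
   [0.4538 0.1417] 177.95 ((454.80462646484375, 141.7887420654297), (32.18256378173828, 166.1892547607422), 88.06169891357422)
C [159 271  33  35 893]
   [0.4595 0.2659] 175.23 ((460.0437316894531, 265.9752502441406), (64.93429565429688, 61.871490478515625), 1.0023736953735352)
side
comp [  264   146   161   100 10082] [344. 193.] [ 0.5128 -0.1684] r 0.022
L [ 185  327   85   45 1276]
  L 140.4 W 90.3 yaw 0.13 ybow -2.8 ypin 1.3 origin [0.6262 0.2557]
S [221 283  59  29 616]
  L 105.1 W 68.2 yaw -0.10 ybow -1.5 ypin 1.0 origin [0.6249 0.1313]
T [ 305  304   90   26 1106]
   [0.4556 0.1396] 177.72 ((456.4259033203125, 139.32040405273438), (31.755128860473633, 165.29293823242188), 87.86419677734375)
C [ 316  357   40   33 1018]
   [0.4606 0.2638] -168.74 ((460.71575927734375, 263.50970458984375), (65.22914123535156, 63.36323547363281), 10.140365600585938)
```

View pics/topz.png

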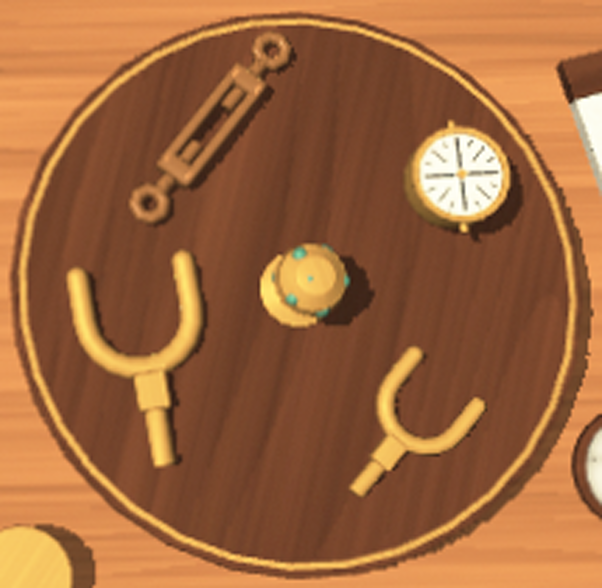

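```bash
cat > m3.py <<'E'
from vis import *
from m2 import pieces
def oar(Q,tip,pin,yaw0):
    yaw=np.radians(yaw0)
    for _ in range(8):
        x=np.array([np.cos(yaw),np.sin(yaw)]);y=np.array([-x[1],x[0]])
        a=Q@x;b=Q@y;lo,hi=a.min(),a.max();L=hi-lo
        k=a<lo+.22*L; n=a>lo+.5*L
        yp=(b[k].max()+b[k].min())/2; yb=(np.percentile(b[n],0.5)+np.percentile(b[n],99.5))/2
        yaw+=np.arctan2(yb-yp,(a[n].mean()-a[k].mean()))
    o=x*(lo+pin+hi-tip)/2+y*(yp+yb)/2
    print('   oar L %.1f W %.1f yaw %.2f'%(1e3*L,1e3*np.ptp(b),np.degrees(yaw)),o.round(4)); return o,yaw
if __name__=='__main__':
  for cam in('top','side'):
    f=load(f'pics/{cam}0.npz'); im,hsv,uv,P,rng,disc,br=pieces(cam,f)
    H,S,V=[hsv[...,i].astype(int) for i in range(3)]
    print(cam)
    brass=disc&(V>150)&(H>=14)&(H<32)
    for m,s,c in comps(brass,100):
        cc=onplane(f,px(m),.052).mean(0)
        print('brass',s,c.round(),cc.round(4))
        if np.hypot(*(cc-[.48,-.1]))<.03: oar(onplane(f,px(m),.052),.088,.048,-15)
        if np.hypot(*(cc-[.428,-.255]))<.03: oar(onplane(f,px(m),.0505),.066,.033,-35)
    # turnbuckle: not walnut: compare on colour
    d=np.hypot(*(P-[.627,-.138]).transpose(2,0,1))<.095
    tb=d&disc&(V>128)&(H<20)
    for m,s,c in comps(tb,100):
        p=onplane(f,px(m),.054); r=cv2.minAreaRect((p*1e3).astype(np.float32)); cc,V2,w=axis(p)
        print('tb',s,cc.round(4),np.degrees(np.arctan2(V2[1,1],V2[0,1])).round(2),r)
    # compass: white card top z .089 
    Pc=onplane(f,uv,.089).reshape(480,640,2); d=np.hypot(*(Pc-[.587,-.295]).transpose(2,0,1))<.045
    m=d&(V>120)&((S<110)|((H>14)&(H<32)&(V>140)))
    w=d&(V>150)&(S<90)
    p=onplane(f,px(w),.089); print('card',p.mean(0).round(4),cv2.minEnclosingCircle((p*1e3).astype(np.float32)))
    c=max(comps(m,50),key=lambda q:q[1][4]); p=onplane(f,px(c[0]),.087);q=p-p.mean(0)
    print('compass brass',p.mean(0).round(4),np.ptp(p,axis=0))
    # green inserts
    Pg=onplane(f,uv,.016).reshape(480,640,2)
    g=(Pg[...,0]>.33)&(Pg[...,0]<.76)&(Pg[...,1]>.05)&(Pg[...,1]<.35)&(H>50)&(H<100)&(S>80)
    for mm,s,c in comps(g,800):
        p=onplane(f,px(mm),.016); r=cv2.minAreaRect((p*1e3).astype(np.float32)); print('green',np.round(r[0],1),np.round(r[1],1),round(r[2],2))
    pale=(S<110)&(V>150)
    for mm,s,c in comps(pale,200):
        p=onplane(f,px(mm),.016);cc=p.mean(0)
        if np.hypot(*(cc-[.65,.26]))<.03: print('L');oar(p,.09,.05,-2)
        if np.hypot(*(cc-[.645,.136]))<.03: print('S');oar(p,.068,.035,-2)
E
python3 m3.py
```

```text
top
brass [362 158  56  66 494] [390. 190.] [ 0.6316 -0.1438]
brass [462 188  35  40 952] [479. 207.] [ 0.5955 -0.3083]
brass [321 191 153 158 728] [366. 298.] [ 0.4338 -0.091 ]
brass [408 232  30  30 638] [422. 246.] [ 0.5239 -0.1991]
brass [ 339  234   48   78 1007] [366. 270.] [ 0.4835 -0.0939]
   oar L 136.2 W 83.1 yaw 7.89 [ 0.4564 -0.0975]
brass [440 269  48  53 603] [460. 297.] [ 0.4303 -0.2624]
   oar L 99.5 W 62.9 yaw -41.45 [ 0.4138 -0.2484]
tb [361 158  58  66 798] [ 0.6322 -0.1433] 140.24 ((632.227294921875, -142.72085571289062), (27.305755615234375, 159.4952392578125), 50.14007568359375)
tb [336 176  23  45 192] [ 0.6152 -0.0657] 163.58 ((620.8761596679688, -60.4542350769043), (29.512060165405273, 88.0063247680664), 72.63577270507812)
tb [384 188  23  56 480] [ 0.5787 -0.1486] 160.58 ((584.7150268554688, -148.5105743408203), (22.552867889404297, 109.49620056152344), 71.18985748291016)
card [ 0.5867 -0.2958] ((586.7801513671875, -296.2943115234375), 26.601444244384766)
compass brass [ 0.587  -0.2956] [0.07124402 0.06573514]
green [643.1 259.3] [110.9 169.9] 88.07
green [6
[... 458 characters left out ...]
71.] [ 0.5307 -0.2526]
brass [271 176  43  37 222] [292. 195.] [ 0.6255 -0.1459]
brass [273 177 151  67 451] [361. 228.] [ 0.4605 -0.0641]
brass [331 182  23  12 203] [341. 188.] [ 0.5224 -0.1875]
brass [323 202  67  28 755] [353. 216.] [ 0.4847 -0.0976]
   oar L 137.1 W 88.7 yaw 7.72 [ 0.4576 -0.1022]
tb [ 264  174   70   54 2627] [ 0.6124 -0.1265] 119.49 ((606.5494384765625, -131.851318359375), (149.16778564453125, 184.84011840820312), 14.785863876342773)
card [ 0.5916 -0.3061] ((590.11865234375, -303.17742919921875), 42.12331771850586)
compass brass [ 0.5894 -0.2982] [0.08583453 0.08862176]
S
   oar L 104.3 W 67.7 yaw -1.97 [0.6246 0.1331]
L
   oar L 139.8 W 89.4 yaw -2.28 [0.6259 0.2586]
```

```bash
cat > plan.py <<'E'
from vis import *
OFF=np.array([.0008,-.001])
f=load('pics/top0.npz')
pins=onplane(f,[[475.7,188.9],[480.7,226.8]],.081)
cy=np.degrees(np.arctan2(*(pins[0]-pins[1])[::-1]))
TR=-2.05
# object: pick xy,yaw(deg), place xy,yaw, width
J={'compass':[(.5867,-.2960),cy,(.4597,.2659),cy,.062],
'turnbuckle':[(.6322,-.1430),-39.8,(.4545,.1417),TR,.026],
'large':[(.4564,-.0975),7.85,(.6237,.2607),TR,.020],
'small':[(.4138,-.2484),-41.6,(.6233,.1354),TR,.015]}
E
python3 - <<'E'
from plan import *
from plant import robot
print(pins,np.hypot(*(pins[0]-pins[1])),cy,pins.mean(0))
for n,(p,a,q,b,w) in J.items():
    for k in (90,-90):
      for (xy,yaw,) in ((p,a),(q,b)):
        xy=np.array(xy)+OFF
        for add in (0,):
          r=[]
          for z in (.058,.15,.22):
            s=robot.inverse_kinematics([*xy,z],[np.pi,0,np.radians(yaw+k)])
            r.append(None if s is None else np.round(s,2)[[0,3,5,6]])
          print(n,k,round(yaw+k,1),r)
E
```

```text
[[ 0.62192272 -0.29507062]
 [ 0.5522302  -0.29883752]] 0.06979424383292133 3.0938388434918975 [ 0.58707646 -0.29695407]
compass 90 93.1 [array([0.83, 1.7 , 0.89, 1.6 ]), array([0.87, 1.64, 1.04, 1.67]), array([0.88, 1.57, 1.16, 1.72])]
compass 90 93.1 [array([0.2 , 1.99, 0.97, 0.24]), array([0.24, 1.93, 1.04, 0.42]), array([0.24, 1.86, 1.11, 0.58])]
compass -90 -86.9 [array([ 0.45,  1.72,  0.78, -1.15]), array([ 0.46,  1.66,  0.95, -1.15]), array([ 0.47,  1.6 ,  1.08, -1.15])]
compass -90 -86.9 [array([-0.14,  2.01,  0.72, -2.55]), array([ 0.05,  1.94,  0.92, -2.52]), array([ 0.16,  1.86,  1.07, -2.48])]
turnbuckle 90 50.2 [array([0.56, 1.72, 0.87, 0.64]), array([0.59, 1.66, 1.01, 0.71]), array([0.59, 1.6 , 1.13, 0.76])]
turnbuckle 90 88.0 [array([0.28, 2.12, 0.73, 0.54]), array([0.54, 2.04, 0.98, 0.55]), array([0.55, 1.97, 1.04, 0.77])]
turnbuckle -90 -129.8 [array([ 0.13,  1.75,  0.77, -2.08]), array([ 0.16,  1.69,  0.94, -2.11]), array([ 0.18,  1.62,  1.07, -2.12])]
turnbuckle -90 -92.0 [array([-0.02,  2.14,  0.62, -2.31]), array([ 0.16,  2.06,  0.83, -2.26]), array([ 0.27,  1.98,
[... 285 characters left out ...]
.58, -1.47]), array([ 0.39,  2.09,  0.8 , -1.42]), array([ 0.43,  2.02,  0.96, -1.38])]
large -90 -92.0 [array([-0.18,  1.66,  0.85, -2.33]), array([-0.09,  1.6 ,  1.03, -2.35]), array([-0.02,  1.53,  1.17, -2.36])]
small 90 48.4 [array([0.85, 2.12, 0.64, 0.95]), array([0.92, 2.05, 0.83, 1.07]), array([0.95, 1.97, 0.98, 1.15])]
small 90 88.0 [array([0.29, 1.74, 0.95, 0.7 ]), array([0.3 , 1.68, 1.07, 0.8 ]), array([0.31, 1.62, 1.17, 0.88])]
small -90 -131.6 [array([ 0.4 ,  2.14,  0.58, -1.8 ]), array([ 0.43,  2.08,  0.8 , -1.83]), array([ 0.46,  2.  ,  0.96, -1.84])]
small -90 -92.0 [array([-0.03,  1.76,  0.79, -2.13]), array([ 0.05,  1.7 ,  0.97, -2.12]), array([ 0.09,  1.63,  1.1 , -2.1 ])]
```

```bash
cat > mv.py <<'E'
from plan import *
from plant import robot
D=lambda y:[np.pi,0,np.radians(y+90)]
def st(tag=''):
    s=robot.sense(); print(tag,'t %.2f'%s['t'],np.round(s['tcp_pos'],4),'F',np.round(s['wrist_force'],1),'open %.3f'%s['opening']); return s
def snap(n,cam='wrist'):
    f=robot.grab_frame(cam);cv2.imwrite(f'pics/{n}.png',f['image'][...,::-1]);np.savez(f'pics/{n}.npz',**{k:np.array(v) for k,v in f.items()})
E
python3 - <<'E'
from mv import *
p,a,q,b,w=J['compass']; p=np.array(p)+OFF
robot.goto([*p,.20],D(a));st();
robot.move_straight([*p,.13],vel=.2);st();snap('w1');snap('s1','side')
E
```

```text
t 1.73 [ 0.5869 -0.2984  0.1998] F [-0.  -0.2 -0.4] open 0.999
 t 2.23 [ 0.5876 -0.2976  0.1303] F [-0.5  0.3 -0.1] open 1.001
```

View pics/w1.png

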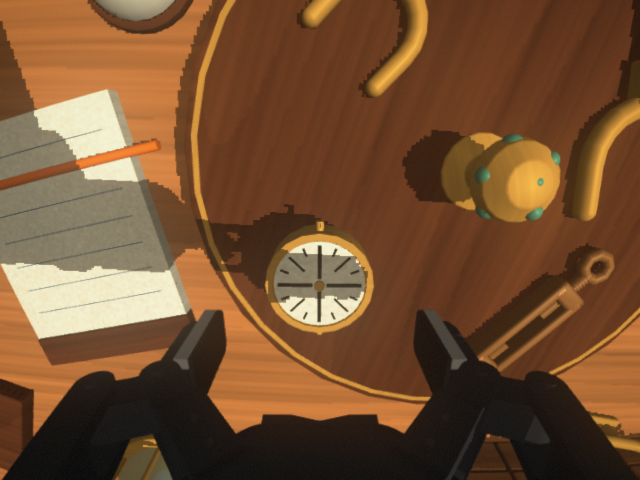

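View pics/s1.png

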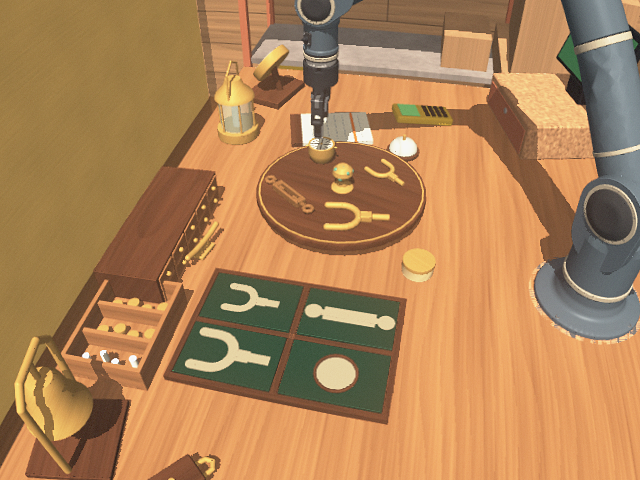

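The wrist view shows the compass centred between the jaws at (319,285), with its pins along the image column (320,226)/(320,332). Next I'll check that position and do the pick.

Run:
```python
from mv import *
f=load('pics/w1.npz');print(onplane(f,[[319.5,285.5]],.089),onplane(f,[[320,226.]],.081))
p,a,q,b,w=J['compass']; p=np.array(p)+OFF;q=np.array(q)+OFF
robot.move_straight([*p,.066],vel=.1);st()
robot.grip(0.,60);s=st('gripped')
robot.move_straight([*p,.076],vel=.05);st('lift');snap('w2');snap('s2','side')
```

```text
[[ 0.58579922 -0.29797848]] [[ 0.55317792 -0.2994362 ]]
 t 3.12 [ 0.588  -0.2969  0.0663] F [-0.2 -0.2 -0. ] open 1.004
gripped t 3.48 [ 0.5883 -0.2973  0.0674] F [-0.8 -0.   5.6] open 0.711
lift t 3.83 [ 0.5872 -0.297   0.0758] F [-0.4  0.4 -3.4] open 0.709
```

View pics/w2.png

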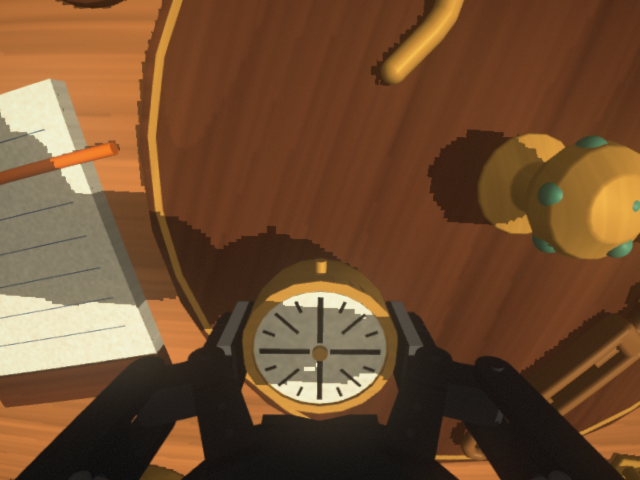

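The compass is held upright and centred, and the force reads about 4 N, matching its weight. Next: carry it to the ring.

Run:
```python
from mv import *
p,a,q,b,w=J['compass']; p=np.array(p)+OFF;q=np.array(q)+OFF
robot.move_straight([*p,.17],vel=.2);
robot.goto([*q,.17],D(b));st('over');
robot.move_straight([*q,.055],vel=.15);robot.sleep(.3);st();snap('w3')
robot.move_straight([*q,.042],vel=.05)
print(robot.move_straight([*q,.034],vel=.02,contact_N=3));st('down')
```

```text
over t 6.61 [0.4614 0.2639 0.1698] F [ 0.7 -0.9 -2.5] open 0.706
 t 7.83 [0.4609 0.265  0.0556] F [-0.2 -0.6 -3. ] open 0.706
True
down t 8.61 [0.4608 0.2652 0.0374] F [0.1 0.6 5.4] open 0.708
```

View pics/w3.png

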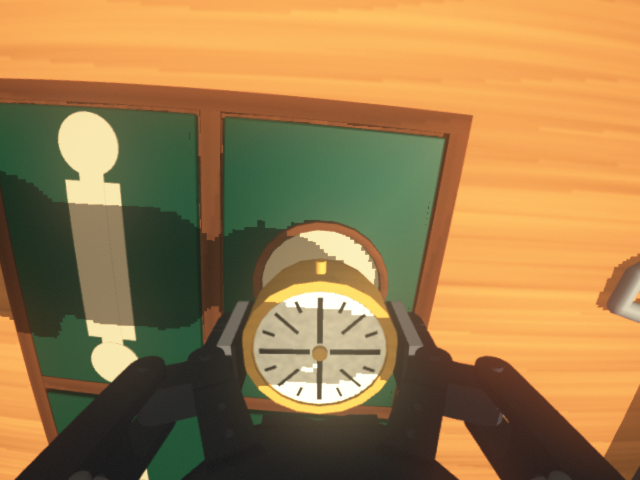

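The compass touched down at the expected height (0.0374 against 0.037), so the foot is inside the ring, on the felt. I'll release it and move to the turnbuckle.

Run:
```python
from mv import *
p,a,q,b,w=J['compass']; q=np.array(q)+OFF
robot.grip(.95);st()
robot.move_straight([*q,.17],vel=.15);st()
snap('t4','top')
p,a,q,b,w=J['turnbuckle']; p=np.array(p)+OFF
robot.goto([*p,.17],D(a));robot.grip(.6)
robot.move_straight([*p,.12],vel=.15);robot.sleep(.2);st();snap('w4')
f=load('pics/t4.npz')
hsv=cv2.cvtColor(f['image'],cv2.COLOR_RGB2HSV);vv,uu=np.mgrid[0:480,0:640];uv=np.c_[uu.ravel(),vv.ravel()]
P=onplane(f,uv,.060).reshape(480,640,2);d=np.hypot(*(P-[.4597,.2659]).transpose(2,0,1))<.045
w=d&(hsv[...,2]>150)&(hsv[...,1]<90);pp=onplane(f,px(w),.060);print('card',pp.mean(0),cv2.minEnclosingCircle((pp*1e3).astype(np.float32)))
```

```text
t 8.95 [0.4599 0.2642 0.0362] F [-0.4 -0.3  0.6] open 0.951
 t 9.99 [0.46   0.2643 0.1691] F [ 0.2  0.1 -0.7] open 0.947
 t 12.76 [ 0.6338 -0.1439  0.1213] F [-0.1 -0.2 -0.2] open 0.599
card [0.44801144 0.26523225] ((450.1323547363281, 263.5545349121094), 32.23115539550781)
```

View pics/w4.png

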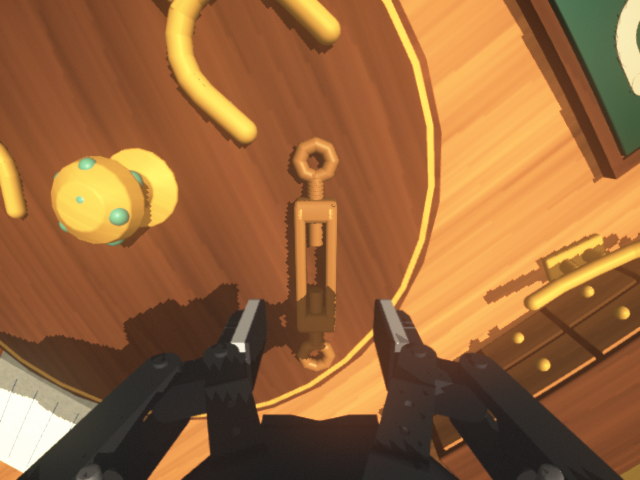

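View pics/t4.png

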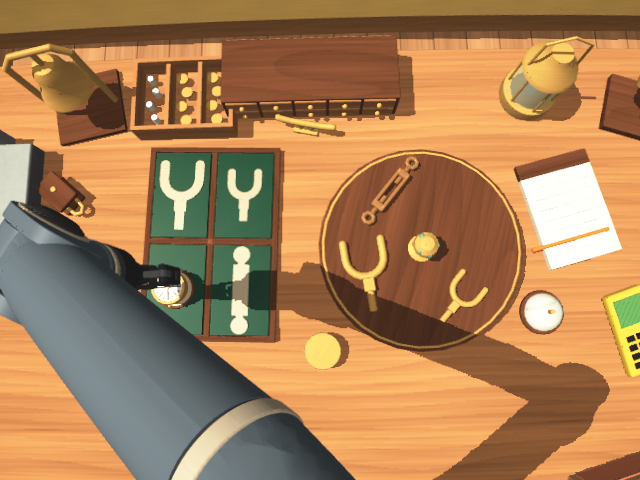

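The wrist view shows the turnbuckle running along column ~316 (eyes at (316,160) and (317,356)), parallel to the jaws and centred between them. The top view shows the compass in its ring with the turntable unmoved.

Run:
```python
from mv import *
f=load('pics/w4.npz');e=onplane(f,[[316,160],[317.,356]],.053);print(e,e.mean(0),np.hypot(*(e[0]-e[1])),np.degrees(np.arctan2(*(e[0]-e[1])[::-1])))
p,a,q,b,w=J['turnbuckle']; p=np.array(p)+OFF
robot.move_straight([*p,.060],vel=.1);robot.sleep(.2);st()
robot.grip(0.,80);st('g')
robot.move_straight([*p,.080],vel=.06);robot.sleep(.2);st('lift');snap('w5');snap('s5','side')
```

```text
[[ 0.57934215 -0.10234954]
 [ 0.68342414 -0.18867433]] [ 0.63138314 -0.14551194] 0.13522214236630542 140.3279507172809
 t 13.76 [ 0.6335 -0.144   0.0608] F [-0.5  0.8  0.4] open 0.595
g t 14.12 [ 0.6332 -0.1442  0.0608] F [-2.   0.5  5.8] open 0.277
lift t 14.80 [ 0.6327 -0.144   0.0796] F [ 0.4  0.7 -2.4] open 0.276
```

View pics/w5.png

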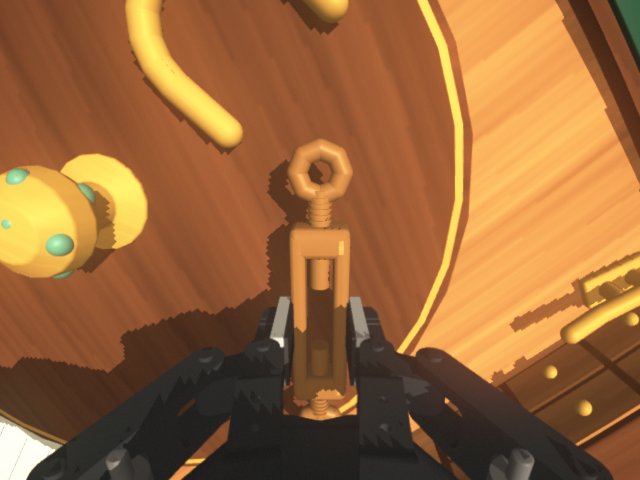

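View pics/s5.png

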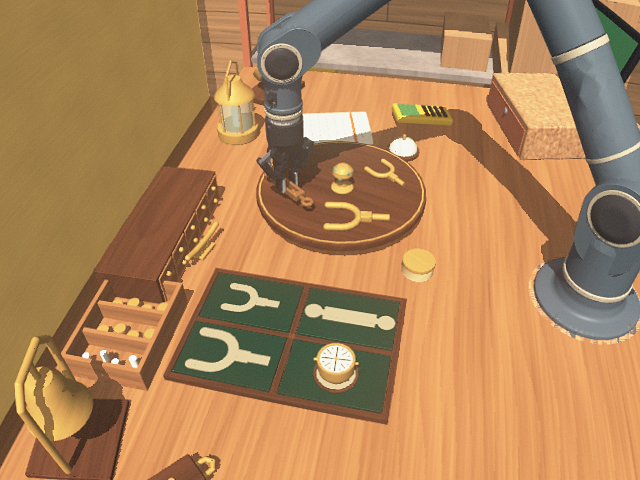

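The compass stands in its ring (side view (336,362)). The turnbuckle is held level, in line with the jaws (eye at (320,170)).

```bash
cat >> mv.py <<'E'
def place(name,zpick,k=0.0,rel=.5,yawadd=0):
    p,a,q,b,w=J[name]; p=np.array(p)+OFF;q=np.array(q)+OFF
    robot.move_straight([*p,.16],vel=.2)
    robot.goto([*q,.16],D(b+yawadd));st('over')
    z=zpick-.029
    robot.move_straight([*q,z+.015],vel=.12);robot.sleep(.4);s=st('near')
    print('yaw err',np.degrees(s['tcp_rot'][2])-(b+90))
    snap('near_'+name)
    robot.move_straight([*q,z+.005],vel=.04)
    print(robot.move_straight([*q,z-.003],vel=.015,contact_N=3));st('down')
    robot.sleep(.2);robot.grip(rel);st('rel')
    robot.move_straight([*q,.16],vel=.15)
E
python3 - <<'E'
from mv import *
place('turnbuckle',.0608)
E
```

```text
over t 16.72 [0.4566 0.1395 0.1599] F [-0.3 -0.7 -2.6] open 0.279
near t 18.21 [0.4555 0.1406 0.047 ] F [-0.1 -0.2 -2.2] open 0.271
yaw err -0.012387332583358557
True
down t 19.10 [0.4554 0.1407 0.0308] F [ 0.  -0.1  4.7] open 0.277
rel t 19.62 [0.4544 0.14   0.0299] F [ 0.2 -0.2  0.6] open 0.501
```

View pics/near_turnbuckle.png

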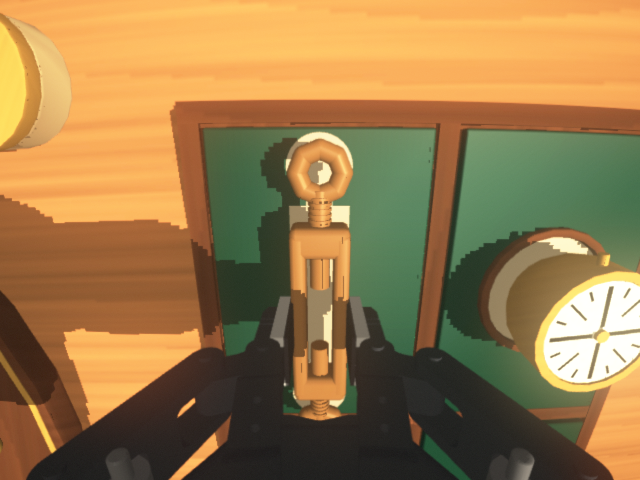

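Run:
```python
from mv import *
p,a,q,b,w=J['large']; p=np.array(p)+OFF
robot.goto([*p,.16],D(a));robot.grip(.5)
robot.move_straight([*p,.11],vel=.15);robot.sleep(.3);st();snap('w6');snap('s6','side');snap('t6','top')
```

```text
t 22.59 [ 0.4577 -0.0986  0.1107] F [-0.5 -0.6  0.1] open 0.499
```

View pics/w6.png

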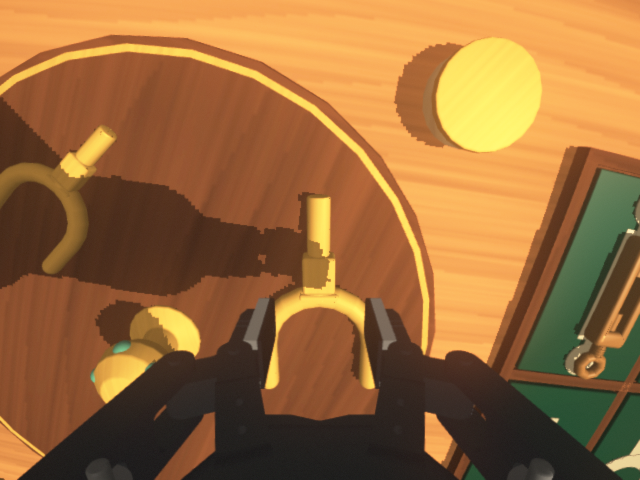

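View pics/t6.png

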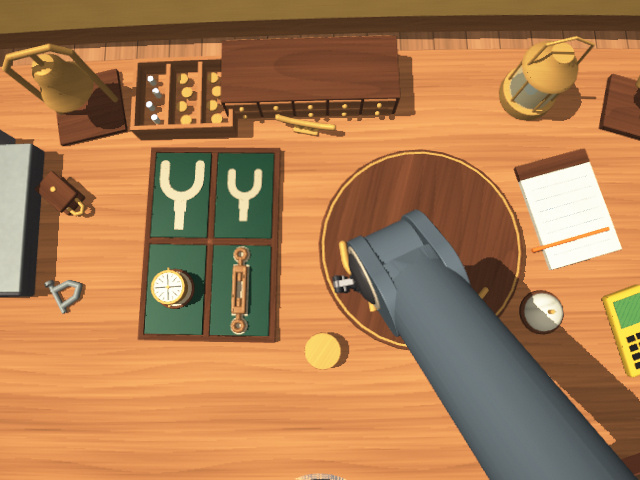

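The turnbuckle lies on its outline (top view (240,290)) and the compass is fine. The wrist view shows the oarlock's pin axis at column 318–319, with the boss centre at ~(319,274).

Run:
```python
from mv import *
f=load('pics/w6.npz');e=onplane(f,[[319,255],[319.,292],[318,200]],.0585);print(e,e[:2].mean(0),np.degrees(np.arctan2(*(e[1]-e[2])[::-1])))
p,a,q,b,w=J['large']; p=np.array(p)+OFF;print(p)
a=cv2.imread('pics/w6.png')[180:400,240:400];cv2.imwrite('pics/w6z.png',cv2.resize(a,None,fx=2.7,fy=2.7,interpolation=cv2.INTER_CUBIC))
```

```text
[[ 0.44164305 -0.1013488 ]
 [ 0.46528278 -0.0980982 ]
 [ 0.40969102 -0.10630116]] [ 0.45346291 -0.0997235 ] 8.3938360974706
[ 0.4572 -0.0985]
```

View pics/w6z.png

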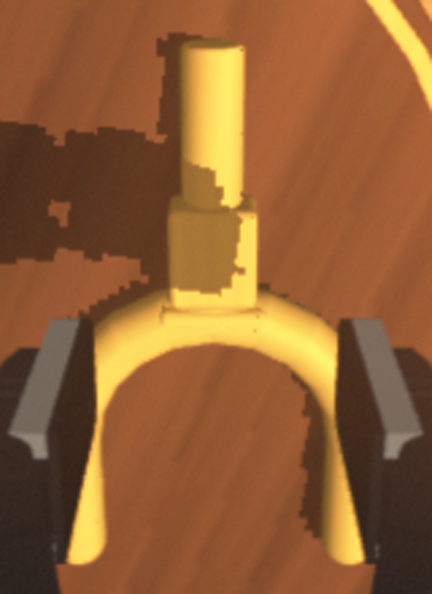

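Run:
```python
from mv import *
f=load('pics/top0.npz');e=onplane(f,[[315+152/2.8,145+372/2.8],[315+155/2.8,145+407/2.8]],.059);print(e,e.mean(0),np.hypot(*(e[0]-e[1])))
# boss/pins in wrist frame with wrist depth
f=load('pics/w6.npz');print(depthpts(f,[[318,285],[319,225],[345,220],[270,100]]).round(4))
```

```text
[[ 0.46783928 -0.09908769]
 [ 0.4454215  -0.10018674]] [ 0.45663039 -0.09963721] 0.02244470534495001
[[ 0.4608 -0.0993  0.0584]
 [ 0.4238 -0.1038  0.0585]
 [ 0.4221 -0.0882  0.0449]
 [ 0.3608 -0.1396  0.0446]]
```

Run:
```python
from mv import *
p,a,q,b,w=J['large']; p=np.array([.4556,-.0990])
robot.move_straight([*p,.085],vel=.1)
print(robot.move_straight([*p,.058],vel=.06,contact_N=4));robot.sleep(.1);st()
robot.grip(0.,110);st('g')
robot.move_straight([*p,.080],vel=.06);robot.sleep(.2);st('lift');snap('w7');snap('s7','side')
```

```text
False
 t 23.84 [ 0.4558 -0.0989  0.0582] F [-0.2  0.3 -0.5] open 0.504
g t 24.19 [ 0.4558 -0.0991  0.0587] F [-1.8  0.6  5.5] open 0.195
lift t 24.91 [ 0.4553 -0.099   0.0797] F [-0.5 -0.5 -4.5] open 0.198
```

View pics/w7.png

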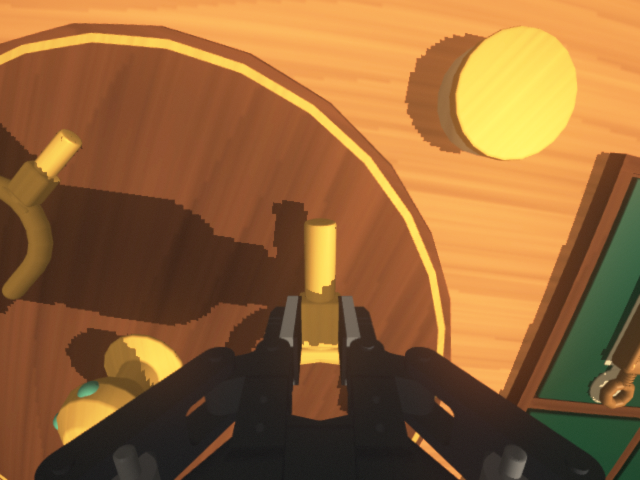

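View pics/s7.png

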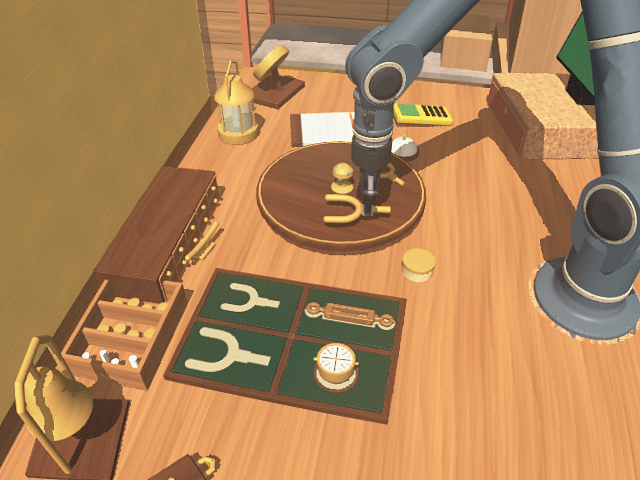

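Held straight (pin at column 320, force 4.5 N), with the turnbuckle and compass well placed in the tray.

Run:
```python
import mv
from mv import *
mv.J['large'][0]=tuple(np.array([.4556,-.0990])-OFF)
q=np.array(J['large'][2]); mv.J['large'][2]=tuple(q+np.array([-.0009,0])-[OFF[0],0])
place('large',.0585,rel=.45)
robot.goto([.45,0,.25],D(0));snap('t8','top');st()
```

```text
over t 27.02 [0.6232 0.2575 0.1592] F [-0.4 -0.2 -3.8] open 0.199
near t 28.54 [0.6229 0.2597 0.0448] F [ 1.   0.5 -4.1] open 0.196
yaw err -0.004019077913270053
True
down t 29.43 [0.6229 0.2598 0.0288] F [ 0.8 -0.3  5.6] open 0.197
rel t 29.97 [0.6216 0.2586 0.0267] F [ 0.5 -0.7  0.4] open 0.449
 t 32.28 [0.4507 0.0008 0.2501] F [0.5 0.3 0.1] open 0.450
```

View pics/near_large.png

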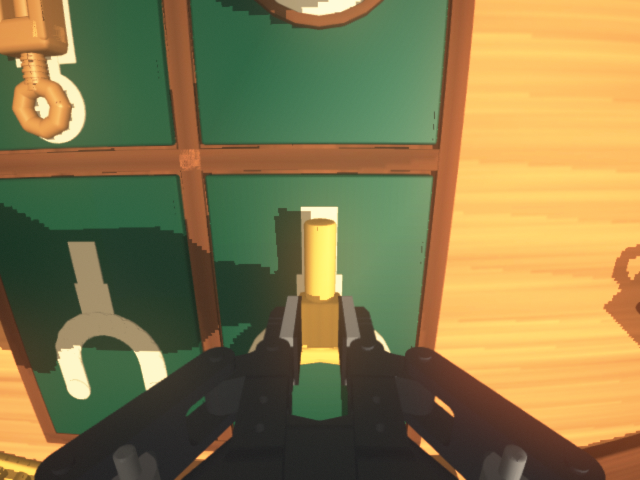

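View pics/t8.png

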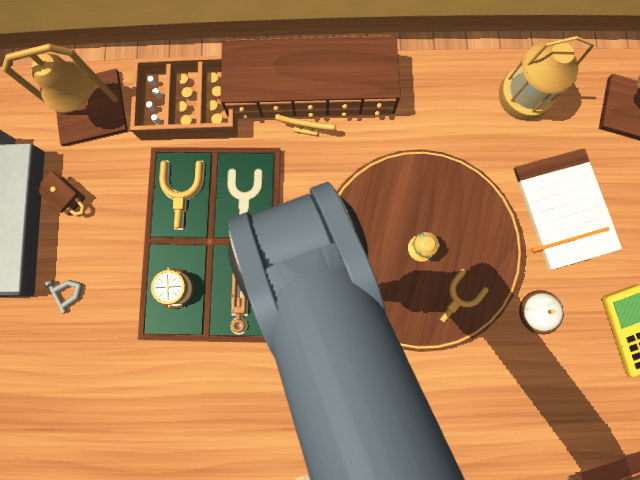

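The large oarlock lies on its outline (top view (182,195)), and the small one on the turntable hasn't moved. Next: the small oarlock.

Run:
```python
from mv import *
p,a,q,b,w=J['small']; p=np.array(p)+OFF
robot.goto([*p,.16],D(a));robot.grip(.45)
robot.move_straight([*p,.11],vel=.15);robot.sleep(.3);st();snap('w9')
a=cv2.imread('pics/w9.png')[180:400,240:400];cv2.imwrite('pics/w9z.png',cv2.resize(a,None,fx=2.7,fy=2.7,interpolation=cv2.INTER_CUBIC))
```

```text
t 34.33 [ 0.415  -0.2497  0.1107] F [ 0.2 -0.3  0. ] open 0.448
```

View pics/w9z.png

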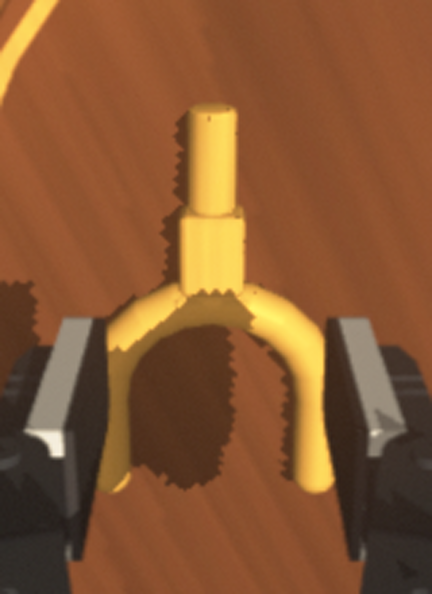

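View pics/w9.png

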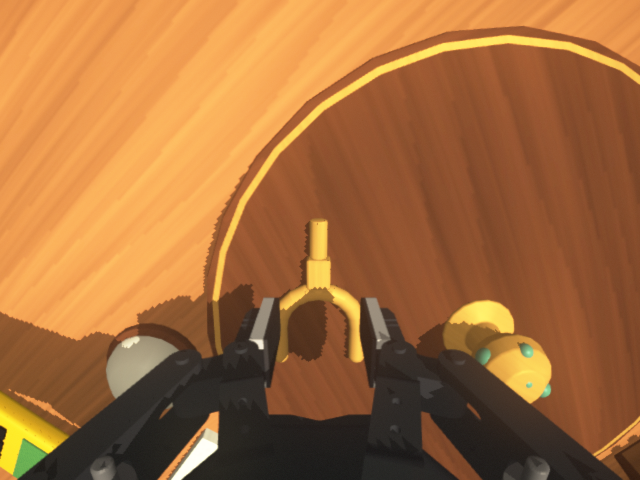

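Run:
```python
from mv import *
f=load('pics/w9.npz');e=onplane(f,[[318.6,258.5],[318.6,288]],.056);print(e,e.mean(0),np.hypot(*(e[0]-e[1])))
p,a,q,b,w=J['small']; p=np.array(p)+OFF
x=np.array([np.cos(np.radians(a)),np.sin(np.radians(a))]);print(p,'along-x diff (wrist-top)',(e.mean(0)-p)@x,(e.mean(0)-p)@[-x[1],x[0]])
```

```text
[[ 0.40466511 -0.24247476]
 [ 0.4190722  -0.25528323]] [ 0.41186866 -0.248879  ] 0.019277484126183537
[ 0.4146 -0.2494] along-x diff (wrist-top) -0.0023884029331829168 -0.0014238048295565741
```

Run:
```python
from mv import *
p,a,q,b,w=J['small']; x=np.array([np.cos(np.radians(a)),np.sin(np.radians(a))])
p=np.array(p)+OFF-.0017*x-.0005*np.array([-x[1],x[0]])
robot.move_straight([*p,.085],vel=.1)
print(robot.move_straight([*p,.0570],vel=.06,contact_N=4));robot.sleep(.1);st()
robot.grip(0.,100);st('g')
robot.move_straight([*p,.080],vel=.06);robot.sleep(.2);st('lift');snap('w10');print(p)
```

```text
False
 t 35.49 [ 0.4133 -0.2487  0.0572] F [-0.3  0.4 -0.2] open 0.452
g t 35.85 [ 0.413  -0.2488  0.0576] F [-0.7  0.4  4.3] open 0.138
lift t 36.58 [ 0.4127 -0.2486  0.0797] F [ 0.4  0.3 -1.9] open 0.137
[ 0.41299678 -0.24864522]
```

View pics/w10.png

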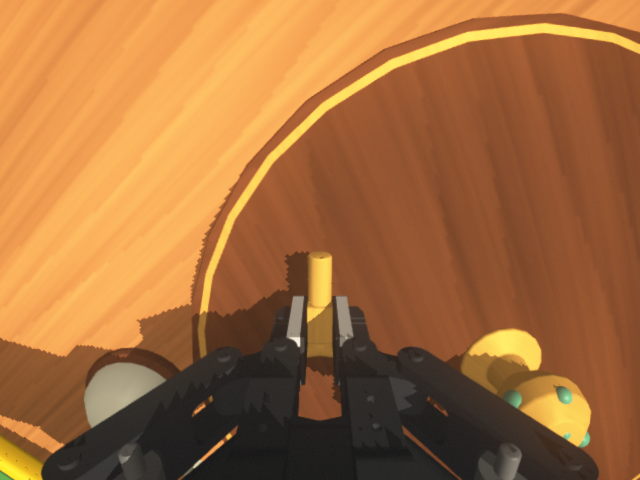

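Held straight, pin at column 320.

```bash
python3 - <<'E'
import mv
from mv import *
mv.J['small'][0]=tuple(np.array([.4130,-.2486])-OFF)
q=np.array(J['small'][2]); mv.J['small'][2]=tuple(q+np.array([-.0017,0]))
place('small',.0575,rel=.4)
robot.goto([.44,-.30,.30],D(0));snap('t11','top');snap('s11','side');st()
E
python3 - <<'E'
import cv2
a=cv2.imread('pics/t11.png')[140:350,130:535]
cv2.imwrite('pics/t11z.png',cv2.resize(a,None,fx=1.95,fy=1.95,interpolation=cv2.INTER_CUBIC))
a=cv2.imread('pics/s11.png')[250:430,150:420]
cv2.imwrite('pics/s11z.png',cv2.resize(a,None,fx=2.9,fy=2.9,interpolation=cv2.INTER_CUBIC))
E
```

```text
over t 38.79 [0.6226 0.1323 0.1595] F [-0.1  0.2 -1.4] open 0.136
near t 40.32 [0.6225 0.1344 0.0437] F [ 0.4 -0.  -2.2] open 0.137
yaw err -0.00475643483100896
True
down t 41.20 [0.6225 0.1344 0.0277] F [-0.1 -0.7  5.2] open 0.136
rel t 41.75 [0.6214 0.1337 0.0262] F [-0.2  0.4 -0.4] open 0.397
 t 44.68 [ 0.4406 -0.299   0.2999] F [ 0.8  0.8 -0.2] open 0.399
```

View pics/t11z.png

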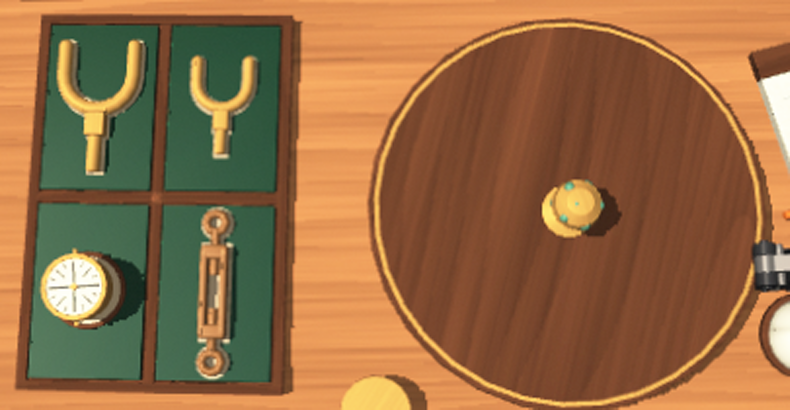

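View pics/s11z.png

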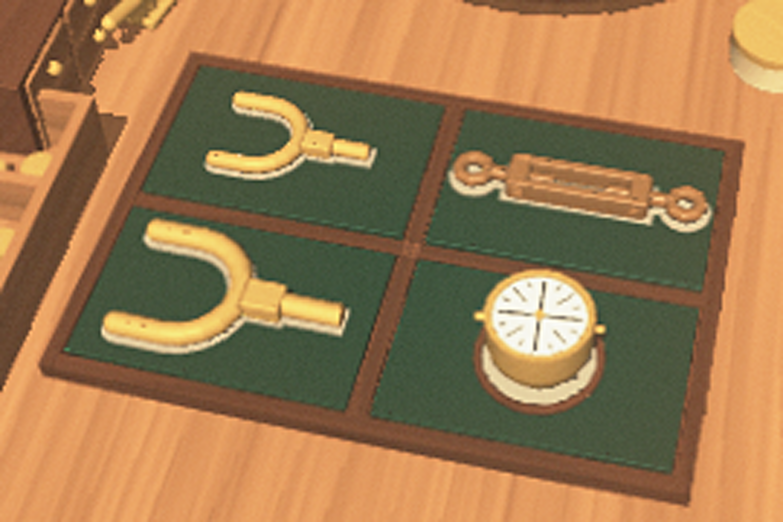

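All four are in the tray and the knob hasn't moved. I'll do a numeric check with the top camera before handing in.

Run:
```python
from plan import *
from m3 import oar
for n in('t11',):
    f=load(f'pics/{n}.npz');hsv=cv2.cvtColor(f['image'],cv2.COLOR_RGB2HSV);H,S,V=[hsv[...,i].astype(int) for i in range(3)]
    vv,uu=np.mgrid[0:480,0:640];uv=np.c_[uu.ravel(),vv.ravel()]
    P=onplane(f,uv,.02).reshape(480,640,2);T=(abs(P[...,0]-.55)<.2)&(abs(P[...,1]-.2)<.14)
    br=T&(V>150)&(H>=14)&(H<32)&(S>110)
    for m,s,c in comps(br,100):
        cc=onplane(f,px(m),.023).mean(0);print(s,cc.round(4))
        if cc[0]>.6:
            (oar(onplane(f,px(m),.023),.088,.048,-2) if cc[1]>.2 else oar(onplane(f,px(m),.0215),.066,.033,-2))
    tb=T&(P[...,0]<.56)&(P[...,1]<.2)&(H<17)&(V>110)&(S>80)
    for m,s,c in comps(tb,150):
        p=onplane(f,px(m),.025);print('tb',s,cv2.minAreaRect((p*1e3).astype(np.float32)))
    Pc=onplane(f,uv,.060).reshape(480,640,2);d=np.hypot(*(Pc-[.46,.265]).transpose(2,0,1))<.03
    w=d&(V>150)&(S<90);p=onplane(f,px(w),.06);print('card',p.mean(0),cv2.minEnclosingCircle((p*1e3).astype(np.float32)))
print({k:v[2:4] for k,v in J.items()})
```

```text
[142 142  49   5 109] [0.7463 0.2973]
   oar L 96.9 W 6.6 yaw -88.51 [0.746  0.3099]
[159 161  42  67 752] [0.6505 0.262 ]
   oar L 132.5 W 81.8 yaw -1.93 [0.6228 0.2625]
[228 169  32  50 486] [0.6455 0.1349]
   oar L 98.3 W 61.8 yaw -2.41 [0.624  0.1368]
[231 247  16  86 638] [0.4553 0.1438]
[151 268  34  40 257] [0.4622 0.2788]
tb [ 209  234   75  113 2037] ((454.7783508300781, 129.16497802734375), (208.92062377929688, 138.9595489501953), 0.15895600616931915)
tb [231 247  16  86 826] ((455.1493835449219, 142.81495666503906), (25.790483474731445, 158.91851806640625), 88.29579162597656)
card [0.45957408 0.26566686] ((459.743408203125, 265.87762451171875), 26.524799346923828)
{'compass': [(0.4597, 0.2659), np.float64(3.0938388434918975)], 'turnbuckle': [(0.4545, 0.1417), -2.05], 'large': [(0.6237, 0.2607), -2.05], 'small': [(0.6233, 0.1354), -2.05]}
```

Run:
```python
from plant import robot
robot.close_job()
```

```text
the job is handed in; nothing more can be done
```

I moved the compass, turnbuckle, large oarlock and small oarlock, in that order, from the turntable to their own inserts, and handed the job in about 45 s in. Each piece was lowered until a light contact was felt (about 5 N on the wrist) and only then released.

**Final top-camera check against the outlines measured at the start:**

| Piece | Position error | Angle error |
|---|---|---|
| Compass | under 0.5 mm, upright in the ring | any heading allowed |
| Turnbuckle | about 1.3 mm | about 0.3° |
| Large oarlock | about 2 mm | about 0.1° |
| Small oarlock | about 1.6 mm | about 0.4° |

Both oarlocks point the way their outlines do, pin and horns. The door knob looks unmoved in the middle of the turntable, and the gripper was clear of everything at hand-in.

**Disagreements:**
- **Camera offsets:** the top and side cameras differed by about 2 mm, and the wrist camera put each oarlock boss 2–3 mm further towards the pin than the top camera did. I took values in between, so the table's errors are relative to the top camera only.
- **Rejected side-camera fits:** some side-camera measurements of the turnbuckle and compass did not match the known sizes, so I did not use them.
- **Large oarlock length:** the final check measured it 132 mm long against the true 136 mm, so its 2 mm error is less certain.

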